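# Read both windows of a sample canister and crate it

## Task

Press the canister's round window flat and centred against the sloping sprung head of the reader until the head is pushed fully in, hold it there for about a second and draw back; then turn the canister a quarter turn and press the slot-shaped window against the head in the same way. Afterwards stand the canister upright on the floor of the empty cell of the crate and let go, leaving both bottles standing in their own cells.

Things in the scene. Friction and masses are not known exactly. Their poses are not given: they have to be found in the camera images.
- canister: Loose white square canister, body 50 x 50 x 120 mm, 0.25 kg, upright at the start. Origin: centre of its underside; z up along it, +x out of the face with the round window, +y out of the neighbouring face with the slot window. Grey round lid (6 mm high) with a low black rib (24 x 10 x 6 mm) from its centre towards +x. Grip it near the top: below 65 mm height the sides meet the head.
- round_window (a point): Centre of the round window (28 mm dark disc), on the canister's +x face, 25 mm from its axis and 45 mm above its underside. Axes as the canister's.
- slot_window (a point): Centre of the slot-shaped window (14 mm wide, 32 mm tall, dark), on the canister's +y face, 25 mm from its axis and 45 mm above its underside. Axes as the canister's.
- reader: Fixed aluminium bent-bracket stand for the head: base plate 150 x 140 x 8 mm (x -45 to +105 mm), upright sheet 90 mm wide at x = +22 mm, highest point about 215 mm. Origin on the worktop; x horizontal, away from the robot side, z up. The head's face lies at x = -50 mm, z = 140 mm and overhangs by 30 degrees, facing the robot and down.
- head_face (a point): Centre of the free face of the sprung head, a black plate 44 (y) x 36 (z) x 7 mm; moves with it. x points into the head along its travel (away from the robot and 30 degrees up); z up along the face (30 degrees from vertical, top towards the robot); y level. Pressed flat, the canister's z lies along this z and the window's outward normal along this x. Housing 60 x 52 mm begins 28 mm behind it.
- head (a joint): Travel of the sprung head in m: 0 out (at rest), 0.010 fully pushed in; spring force about 1.4 N at the start and 6 N fully in.
- crate: Fixed grey open crate, 86 x 254 x 60 mm, wall and floor 5 mm, with two cross walls that make three cells in a row along its y, each about 76 x 78 mm inside. Origin: centre of its underside.
- empty_cell (a point): Centre of the floor of the empty end cell of the crate (crate x = 0, y = +83 mm, z = 5 mm). Axes as the crate's.
- bottle_mid: Loose reagent bottle, 43 mm round, 84 mm tall, standing in the crate's middle cell. Origin: centre of its underside.
- bottle_end: Loose reagent bottle, 43 mm round, 84 mm tall, standing in the other end cell (crate y = -83 mm). Origin: centre of its underside.

How it is judged:
On the way, in this order (a step that is already met when the one before it is completed fails the run):
1. the round window is pressed flat and centred on the head, which is pushed in (more than 7 of 10 mm), for 0.3 s (value of joint head above 0.007 m and angle between the z axis of canister and the z axis of head_face, either way round below 0.14 rad and angle between the x axis of canister and the x axis of head_face, either way round below 0.14 rad and x of round_window in the frame of head_face between -0.006 and 0.006 m and y of round_window in the frame of head_face between -0.012 and 0.012 m and z of round_window in the frame of head_face between -0.012 and 0.012 m), for 0.3 s.
2. after the quarter turn, the slot-shaped window is pressed in the same way for 0.3 s (value of joint head above 0.007 m and angle between the z axis of canister and the z axis of head_face, either way round below 0.14 rad and angle between the y axis of canister and the x axis of head_face, either way round below 0.14 rad and x of slot_window in the frame of head_face between -0.006 and 0.006 m and y of slot_window in the frame of head_face between -0.012 and 0.012 m and z of slot_window in the frame of head_face between -0.012 and 0.012 m), for 0.3 s.
At the end, for the whole second after the job is handed in: The canister stands upright (within 0.08 rad) and at rest on the floor of the empty cell (origin within 18 mm of the cell's centre along each side and 6 mm in height), the head has sprung back out (under 2 mm), and both bottles stand in their own cells (x of canister in the frame of empty_cell between -0.018 and 0.018 m and y of canister in the frame of empty_cell between -0.018 and 0.018 m and z of canister in the frame of empty_cell between -0.006 and 0.006 m and angle between canister's own z axis and vertical below 0.08 rad and linear speed of canister below 0.02 m/s and value of joint head below 0.002 m and angle between each of bottle_mid, bottle_end's own z axis and vertical below 0.15 rad and x of bottle_mid in the frame of crate between -0.026 and 0.026 m and y of bottle_mid in the frame of crate between -0.026 and 0.026 m and z of each of bottle_mid, bottle_end in the frame of crate below 0.015 m and x of bottle_end in the frame of crate between -0.026 and 0.026 m and y of bottle_end in the frame of crate between -0.109 and -0.057 m); the robot touches nothing.
It fails at once if a bottle is tipped over or lifted out of its cell (angle between any of bottle_mid, bottle_end's own z axis and vertical above 0.5 rad or height (world z) of any of bottle_mid, bottle_end above 0.05 m).
It also fails if it takes over 61 s, if anything falls off the work surface, if the arm or the gripper's body presses on something with over 40 N, if the wrist force passes 120 N, or if a joint passes its speed limit or range.

## Robot

A 6-joint arm with a two-finger parallel gripper is mounted at the origin on a cart in front of the work surface, level with it; the furniture and walls round the work are solid. World frame = base frame: x ahead of the robot, y to its left, z up, the work surface at z = 0. Lengths are in m, angles in rad, forces in N, time in s.
With the tool pointing down it reaches from about 0.4 to 0.825 m from the base axis. Payload 7 kg.
Tool frame: the origin (TCP) lies on the centre line of the jaws, within the pads' length; the fingertips stand 22 mm ahead of it and the grasp point (between the pads) lies 3 mm ahead of it; z points along the fingers, y is the line along which they close (so a half turn about z gives the same grasp; the last joint's range is limited). The gripper opens to 88 mm and grips with 3 to 60 N. Pads are 19 mm wide; open, the fingers measure 130 mm over their backs; the gripper's body (78 mm by 193 mm) begins 47 mm behind the grasp point.
Start: joints at [-0.881, 0.359, 0.012, 0, -1.224, -0.288], TCP at [0.264, -0.621, 0.249] pointing down, gripper open.
Joint ranges: [-3.07, 3.07], [-1.43, 2.12], [-1.02, 1.25], [-3.03, 1.67], [-3.05, -0], [-3.03, 3.03]. Speed limits (rad/s): [2.39, 2.39, 3.01, 3.14, 3.14, 3.14].

## Interface

Orientations are given as [roll, pitch, yaw] about the fixed x, y, z axes, in that order (R = Rz(yaw) Ry(pitch) Rx(roll)).
In Python, from station import arm gives the robot as it stands.
- The arm moves only by the tool arm_command, never from a script. Its argument "series" is one flat list of numbers, 7 for each row, row after row: the turn, a rotation vector about the tool's x, y, z each as a share of 90 degrees, from -1 to 1, then the shift along the tool's x, y, z each as a share of 0.1 m, from -1 to 1, then the opening, from 0 (shut) to 1 (fully open). A call has 1 to 8 rows; each row is the pose to reach, as a shift and turn from the pose commanded when the call began, along the tool's axes at that moment; what a row does not reach only later rows make up. A row lasts 1/8 s, in which the tool goes at most 62.5 mm and 10.7 degrees, less where a joint would pass 70% of its speed; a pose out of reach is approached as far as the arm can. A call with a number of a shift or a turn outside -1 to 1 is refused whole. A call with a gripper value outside its range is refused whole. The fingers move at their own pace and stop on an object; "force" is the grip in N (left out, the last holds). Time passes only in rows, so rows that repeat a pose let the fingers close. It gives the time, the measured TCP pose, the force, the opening and the grip force at its end, in the units of the state.
- arm.get_state(): the state, without advancing time (a new reading comes with each control period).
- arm.grab_frame(name): name is "scene" or "top"; returns the picture (400x640x3 uint8, blue, green, red); there is no depth.
- arm.camera_model(name): a dict with "fovy" (degrees; the focal length in pixels is half the picture's height over the tangent of half this angle, whatever the lens; pixels are square), "cx", "cy" (the principal point, pixels), "D" ([k1, k2, p1, p2, k3] as OpenCV has them; the pictures are not rectified), "pose" (4x4, takes a point from camera to world coordinates). Camera axes: x right, y down, z forward; pixel columns grow to the right and rows downward; lengths in m; the calibration is good to about 2 mm. A picture is of the moment at which its call begins. camera_model takes no time and is no camera call.
- arm.job_done(): hands the job in; it is judged then, once.
The state is a dict: "t": time; "q": joint angles; "qd": joint speeds; "joint_efforts": joint torques, N m; "eef_pos": TCP position; "ee_rot": TCP orientation; "force": force on the tool from outside, world axes, zero at the start; "moment": the same for the moment, N m; "width": finger opening in m; "gripper_force": force on a finger pad.
Only numpy, scipy, OpenCV 4.12 (cv2) and the standard library are available. Lean on these libraries where they do the work, as an engineer would, in place of code of your own. Each camera call takes 0.05 s, during which the arm holds its last target. There are 200 camera calls.

## Working session

There is one attempt and no reset: what is moved stays moved. The work goes in short steps, Python scripts to look and compute and a tool call to move; the robot and the scene stay as the last step left them, time stands still between calls to the robot, and variables do not carry over. Pictures are saved under pics/ and viewed, at most 10 in all, crops included, and the job is handed in when it is done.

Besides the shell and the picture viewer there is one more tool, called after ">>>" as name(argument=value, ...), one argument or row to a line, values as JSON. arm_command: Moves the arm, as the interface text tells. Its arguments: {"type":"object","properties":{"series":{"type":"array"},"force":{"type":"number"}},"required":["series"]}

```bash
mkdir -p pics; ls
python3 - <<'E'
from station import arm
import cv2,json
for n in("scene","top"):
    cv2.imwrite(f"pics/{n}0.png",arm.grab_frame(n)); m=arm.camera_model(n); print(n,m)
print(arm.get_state())
E
```

```text
pics
scene {'fovy': 53.997858288184936, 'cx': 319.7769599802986, 'cy': 205.71664394923113, 'D': array([-0.07487815,  0.        ,  0.        ,  0.        ,  0.        ]), 'pose': array([[-0.57941809, -0.50642034,  0.63860247, -0.12937626],
       [-0.81502408,  0.35691636, -0.45644984,  0.48732651],
       [ 0.00322782, -0.78495169, -0.61954857,  0.7259433 ],
       [ 0.        ,  0.        ,  0.        ,  1.        ]])}
top {'fovy': 43.240352313061905, 'cx': 314.1684730384079, 'cy': 205.50992340179855, 'D': array([0.03337418, 0.        , 0.        , 0.        , 0.        ]), 'pose': array([[-0.01265363, -0.98372442,  0.17923768,  0.27710404],
       [-0.99990068,  0.01356087,  0.00383733,  0.03052612],
       [-0.0062055 , -0.17917133, -0.98379832,  1.387688  ],
       [ 0.        ,  0.        ,  0.        ,  1.        ]])}
{'t': 0.1, 'q': array([-8.80910994e-01,  3.59296095e-01,  1.11199966e-02, -2.84952992e-04,
       -1.22407962e+00, -2.88062828e-01]), 'qd': array([ 0.00013163, -0.00102539,  0.00283619,  0.00114077, -0.00111205,
       -0.00116582]), 'joint_efforts': array([-1.01030222e-03, -5.84163165e+01,  2.93753386e+01,  7.01549068e+00,
        1.02046720e-02, -4.75706224e-05]), 'eef_pos': array([ 0.26377437, -0.62088072,  0.24771972]), 'ee_rot': array([ 3.14011728e+00, -1.57792936e-04, -2.73986706e+00]), 'force': array([-0.36229488,  0.4629532 , -0.45151915]), 'moment': array([ 0.00108231, -0.02854469, -0.02249895]), 'gripper_force': 0.0, 'width': 0.08751102421547266}
```

View pics/scene0.png

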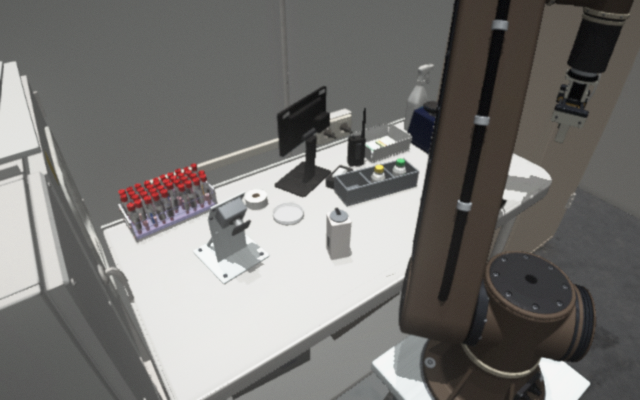

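View pics/top0.png

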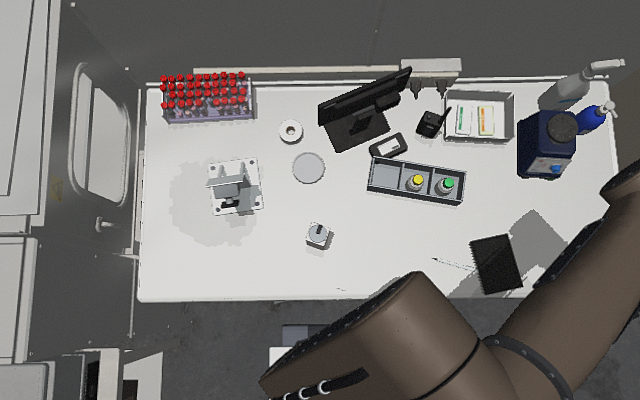

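The scene view shows the reader near (235,235), the canister near (338,235) and the crate near (377,180). In the top view they're at (235,188), (318,236) and (416,180), and the empty cell is at (386,175). I'll enlarge both.

Run:
```python
import cv2
a=cv2.imread("pics/top0.png")
def crop(a,x0,y0,w,h,s,n):
    cv2.imwrite(n,cv2.resize(a[y0:y0+h,x0:x0+w],None,fx=s,fy=s,interpolation=cv2.INTER_CUBIC))
l=cv2.resize(a[145:255,200:340],None,fx=5.6,fy=5.6,interpolation=cv2.INTER_CUBIC)[:600,:800]
cv2.imwrite("pics/topL.png",l)
crop(a,360,145,112,70,7,"pics/topR.png")
crop(cv2.imread("pics/scene0.png"),190,150,235,135,3.4,"pics/sc.png")
```

```text
(no output)
```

View pics/topL.png

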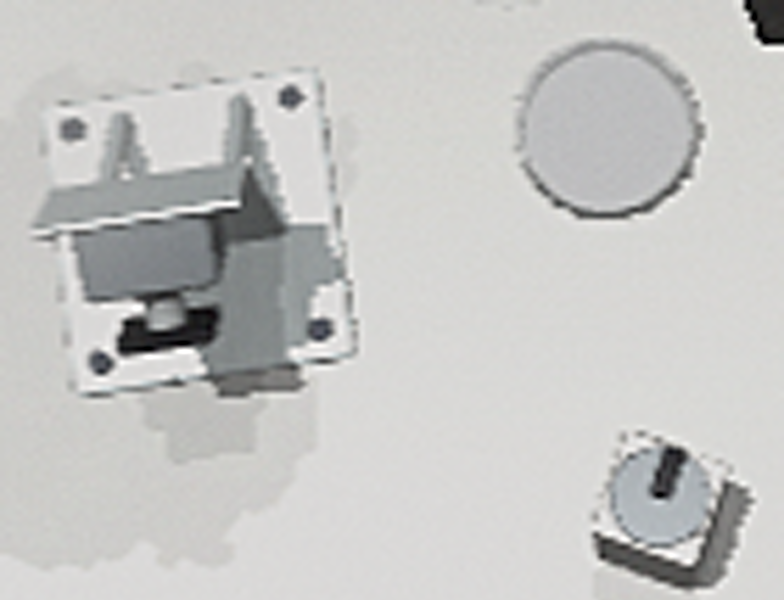

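View pics/topR.png

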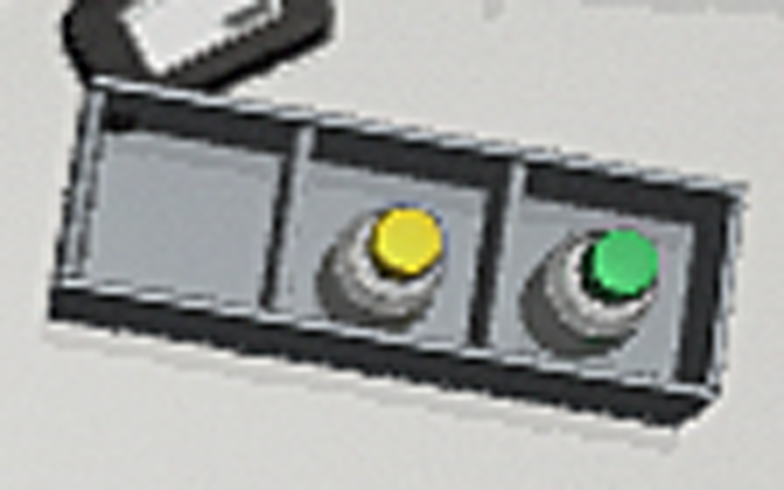

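View pics/sc.png

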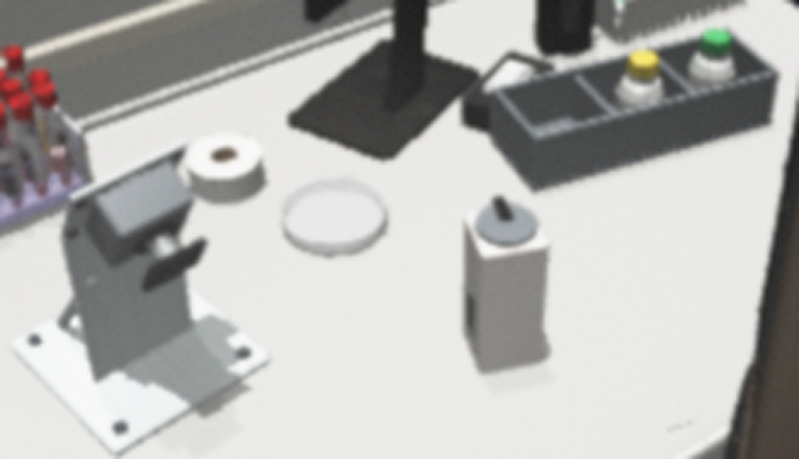

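Both views show all three objects. The canister's rib points up and slightly right in the top view, at about −20° yaw, and its slot window is on the left. Next I'll fit the poses to the corner pixels.

```bash
cat > h.py <<'E'
import numpy as np,cv2
from scipy.optimize import least_squares
from scipy.spatial.transform import Rotation as R
from station import arm
M={n:arm.camera_model(n) for n in("scene","top")}
def proj(n,P):
    m=M[n];f=200/np.tan(np.radians(m["fovy"]/2));T=np.linalg.inv(m["pose"])
    K=np.array([[f,0,m["cx"]],[0,f,m["cy"]],[0,0,1]])
    return cv2.projectPoints(np.asarray(P,float).reshape(-1,1,3),cv2.Rodrigues(T[:3,:3])[0],T[:3,3],K,m["D"])[0][:,0]
def pose(p,X): # p=x,y,z,yaw
    return np.asarray(X,float)@R.from_euler("z",p[3]).as_matrix().T+p[:3]
def fit(obs,p0):
    def r(p): return np.concatenate([(proj(n,pose(p,X))-u).ravel() for n,X,u in obs])
    s=least_squares(r,p0,loss="soft_l1"); return s.x,r(s.x)
def px(u,x0,y0,s): return (np.array(u,float)+.5)/s-.5+[x0,y0]
E
cat > fit.py <<'E'
from h import *
tl=lambda u:px(u,200,145,5.6); tr=lambda u:px(u,360,145,7); sc=lambda u:px(u,190,150,3.4)
h=.025
can=fit([("top",[[h,h,.12],[h,-h,.12],[-h,-h,.12],[-h,h,.12],[0,0,.126]],tl([[622,435],[728,468],[700,565],[597,533],[660,495]])),
 ("scene",[[-h,h,.12],[h,h,.12],[-h,-h,.12],[-h,h,0],[-h,-h,0]],sc([[485,253],[464,218],[548,245],[485,370],[549,352]]))],[.5,0,0,-.3])
rd=fit([("top",[[.105,.07,.008],[.105,-.07,.008],[-.045,-.07,.008],[-.045,.07,.008]],tl([[42,103],[320,70],[355,352],[82,395]])),
 ("scene",[[-.045,.07,.008],[.105,.07,.008],[-.045,-.07,.008]],sc([[122,450],[12,343],[270,353]]))],[.6,.2,0,0])
a,b=.043,.127
cr=fit([("top",[[a,b,.06],[a,-b,.06],[-a,-b,.06],[-a,b,.06]],tr([[92,80],[745,187],[715,395],[52,288]])),
 ("scene",[[-a,b,0],[-a,-b,0],[a,b,.06]],sc([[535,190],[770,122],[490,92]]))],[.6,-.2,0,-.1])
for n,(p,r) in dict(can=can,reader=rd,crate=cr).items(): print(n,p.round(4),"res",r.round(1))
can,rd,cr=can[0],rd[0],cr[0]
np.savez("p.npz",can=can,rd=rd,cr=cr)
for n,crop in(("top",(200,140,270,120)),("scene",(190,150,240,140))):
    s=3 ; x0,y0,w,hh=crop
    im=cv2.resize(cv2.imread(f"pics/{n}0.png")[y0:y0+hh,x0:x0+w],None,fx=s,fy=s,interpolation=cv2.INTER_CUBIC)
    def poly(p,X,c): cv2.polylines(im,[np.int32((proj(n,pose(p,X))-[x0,y0]+.5)*s)],True,c,1,cv2.LINE_AA)
    for z in(0,.12): poly(can,[[h,h,z],[h,-h,z],[-h,-h,z],[-h,h,z]],(0,0,255))
    poly(rd,[[.105,.07,.008],[.105,-.07,.008],[-.045,-.07,.008],[-.045,.07,.008]],(0,0,255))
    S,C=.5,3**.5/2; poly(rd,[[-.05-z*S,y,.14+z*C] for y,z in((.022,.018),(-.022,.018),(-.022,-.018),(.022,-.018))],(0,255,0))
    for z in(0,.06): poly(cr,[[a,b,z],[a,-b,z],[-a,-b,z],[-a,b,z]],(0,0,255))
    poly(cr,[[.02,.083,.005],[0,.083,.005],[0,.063,.005]],(0,255,0))
    cv2.imwrite(f"pics/o_{n}.png",im)
A=cv2.imread("pics/o_top.png");B=cv2.imread("pics/o_scene.png")[:,60:]
A=A[:,:800]
o=np.zeros((max(1,A.shape[0]+240),800,3),np.uint8);o[:A.shape[0]]=A[:,:800] if A.shape[1]>=800 else cv2.copyMakeBorder(A,0,0,0,800-A.shape[1],0)
s2=cv2.resize(cv2.imread("pics/o_scene.png"),None,fx=240/420,fy=240/420);o[A.shape[0]:,:s2.shape[1]]=s2
cv2.imwrite("pics/o.png",o[:600])
E
python3 fit.py
```

```text
can [ 0.4353  0.0272  0.0016 -0.2885] res [ 0.3 -0.7  0.4 -1.2  0.1  0.4 -0.6  0.7  0.4  0.4  0.4  0.3 -0.5 -2.1
  1.6 -1.7 -0.7  1.6 -1.3  2.4]
reader [ 0.5598  0.2514 -0.0035  0.1462] res [ 0.4  0.7 -0.1 -1.   1.1  0.  -0.1  0.3 -1.5  0.4 -0.7 -0.5  1.1  0.2]
crate [ 0.5889 -0.2414  0.0011 -0.1807] res [-0.3 -0.3 -0.1 -0.6  0.5  0.7  0.7  0.5 -0.8  1.  -0.1  0.3 -0.  -1.7]
```

View pics/o.png

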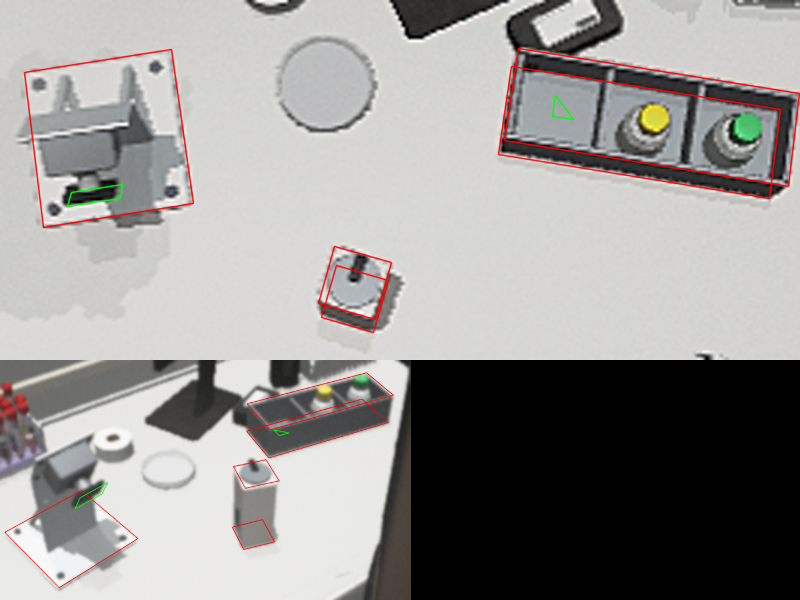

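The overlay fits to about 1 px. The head outline at (95,195) and the cell mark at (560,107) sit where they should. Now I'll write a helper that works out the moves.

```bash
cat > go.py <<'E'
# go.py name [dx dy dz in the named frame, mm] -> row for the next call(s)
import sys
from h import *
P=np.load("p.npz");can,rd,cr=P["can"],P["rd"],P["cr"];G=.105
name=sys.argv[1];d=np.array([float(v) for v in sys.argv[2:5]] or [0,0,0])/1000
E=lambda yaw,tilt=0,turn=0:R.from_euler("ZYZ",[yaw,tilt,turn],degrees=False)
if name=="pick": F=E(can[3]);o=np.array([can[0],can[1],0]);Rc=F
elif name in("p1","p2"):
    F=E(rd[3],-np.pi/6);turn=0 if name=="p1" else -np.pi/2
    Rc=E(rd[3],-np.pi/6,turn)
    face=pose([rd[0],rd[1],0,rd[3]],[[-.05,0,.14]])[0]
    o=face+F.apply([-.025,0,-.045])     # window touching the head at rest
elif name=="place":
    F=E(cr[3]);Rc=E(cr[3]-np.pi/2)
    o=pose([cr[0],cr[1],0,cr[3]],[[0,.083,.005]])[0]
s=arm.get_state()
o=o+F.apply(d);T=o+Rc.apply([0,0,G]);Rt=Rc*R.from_euler("x",np.pi)
R0=R.from_euler("xyz",s["ee_rot"]);sh=R0.inv().apply(T-s["eef_pos"])/.1
rv=(R0.inv()*Rt).as_rotvec()/(np.pi/2)
k=max(1,abs(sh).max());kr=max(1,abs(rv).max())
print("t",s["t"],"q",s["q"].round(2),"F",s["force"].round(1),"w",round(s["width"],4))
print("target",T.round(4),"now",s["eef_pos"].round(4),"rot",s["ee_rot"].round(3))
print("turn",(rv/kr).round(3),"(x%.2f)"%kr,"shift",(sh/k).round(3),"(x%.2f)"%k)
c=o=s["eef_pos"]-(R0*R.from_euler("x",np.pi)).apply([0,0,G])
print("can origin in frame, mm",(F.inv().apply(s["eef_pos"]-(T-F.apply(d)))*1000).round(1))
E
python3 go.py pick 0 0 130
```

```text
t 0.1 q [-0.88  0.36  0.01 -0.   -1.22 -0.29] F [-0.4  0.5 -0.5] w 0.0875
target [0.4353 0.0272 0.235 ] now [ 0.2638 -0.6209  0.2477] rot [ 3.14 -0.   -2.74]
turn [ 0.     0.001 -1.   ] (x1.56) shift [-0.777  1.     0.025] (x5.29)
can origin in frame, mm [  19.9 -670.1  142.7]
```

>>> arm_command(
  series=[0, 0, -0.1, -0.4, 0.5, 0, 1, 0, 0, -0.2, -0.78, 1, 0, 1, 0, 0, -0.2, -0.78, 1, 0, 1],
)

```text
t: 0.48
eef_pos: [0.2972, -0.4955, 0.2489]
ee_rot: [3.142, 0.001, -2.421]
force: [1.6, -1.1, 0.6]
width: 0.0876
gripper_force: 0.0
```

```bash
python3 go.py pick 0 0 130
```

```text
t 0.475 q [-0.69  0.2  -0.21 -0.   -1.16 -0.16] F [ 1.6 -1.1  0.6] w 0.0876
target [0.4353 0.0272 0.235 ] now [ 0.2972 -0.4955  0.2489] rot [ 3.142e+00  1.000e-03 -2.421e+00]
turn [-0.  0. -1.] (x1.36) shift [-1.     0.672  0.032] (x4.49)
can origin in frame, mm [  16.2 -540.4  143.9]
```

>>> arm_command(
  series=[0, 0, 0, -0.5, 0.34, 0, 1, 0, 0, 0, -1, 0.67, 0.03, 1, 0, 0, 0, -1, 0.67, 0.03, 1],
)

```text
t: 0.85
eef_pos: [0.3288, -0.3799, 0.2458]
ee_rot: [-3.141, 0.001, -2.422]
force: [1.4, -1.3, 0.2]
width: 0.0873
gripper_force: 0.0
```

>>> arm_command(
  series=[0, 0, 0, -0.5, 0.34, 0, 1, 0, 0, 0, -1, 0.67, 0.03, 1, 0, 0, 0, -1, 0.67, 0.03, 1],
)

```text
t: 1.23
eef_pos: [0.3606, -0.2641, 0.2427]
ee_rot: [-3.141, 0.001, -2.422]
force: [-1.2, -1.5, 0.2]
width: 0.0877
gripper_force: 0.0
```

>>> arm_command(
  series=[0, 0, -0.1, -0.5, 0.34, 0, 1, 0, 0, -0.2, -1, 0.67, 0.03, 1, 0, 0, -0.3, -1, 0.67, 0.03, 1, 0, 0, -0.4, -1, 0.67, 0.03, 1, 0, 0, -0.5, -1, 0.67, 0.03, 1, 0, 0, -0.6, -1, 0.67, 0.03, 1, 0, 0, -0.7, -1, 0.67, 0.03, 1],
)

```text
t: 2.1
eef_pos: [0.3913, -0.1514, 0.2395]
ee_rot: [3.141, -0.0, -1.323]
force: [-0.0, -0.0, 0.9]
width: 0.0876
gripper_force: 0.0
```

```bash
python3 go.py pick 0 0 130
```

```text
t 2.1 q [ 0.11 -0.07 -0.53  0.   -1.12  0.14] F [-0.  -0.   0.9] w 0.0876
target [0.4353 0.0272 0.235 ] now [ 0.3913 -0.1514  0.2395] rot [ 3.141 -0.    -1.323]
turn [ 0.     0.    -0.658] (x1.00) shift [-1.    -0.533  0.027] (x1.62)
can origin in frame, mm [   8.6 -183.7  134.5]
```

>>> arm_command(
  series=[0, 0, -0.1, -0.5, -0.25, 0, 1, 0, 0, -0.2, -1, -0.53, 0, 1, 0, 0, -0.3, -1, -0.53, 0, 1, 0, 0, -0.4, -1, -0.53, 0, 1, 0, 0, -0.5, -1, -0.53, 0, 1, 0, 0, -0.6, -1, -0.53, 0, 1, 0, 0, -0.66, -1, -0.53, 0, 1],
)

```text
t: 2.98
eef_pos: [0.4188, -0.0414, 0.2395]
ee_rot: [3.141, 0.0, -0.287]
force: [0.2, 0.5, 0.3]
width: 0.0877
gripper_force: 0.0
```

```bash
python3 go.py pick 0 0 130
```

```text
t 2.975 q [ 0.37 -0.07 -0.52  0.   -1.12  0.91] F [0.2 0.5 0.3] w 0.0877
target [0.4353 0.0272 0.235 ] now [ 0.4188 -0.0414  0.2395] rot [ 3.141  0.    -0.287]
turn [0.    0.    0.001] (x1.00) shift [-0.036 -0.704  0.045] (x1.00)
can origin in frame, mm [  3.7 -70.4 134.5]
```

>>> arm_command(
  series=[0, 0, 0, -0.04, -0.4, 0.04, 1, 0, 0, 0, -0.04, -0.7, 0.04, 1, 0, 0, 0, -0.04, -0.7, 0.04, 1, 0, 0, 0, -0.04, -0.7, 0.35, 1, 0, 0, 0, -0.04, -0.7, 0.6, 1, 0, 0, 0, -0.04, -0.7, 0.6, 1],
)

```text
t: 3.72
eef_pos: [0.4336, 0.0264, 0.1781]
ee_rot: [3.139, 0.003, -0.291]
force: [0.1, 0.6, 0.1]
width: 0.0878
gripper_force: 0.0
```

```bash
python3 go.py pick
python3 - <<'E'
from h import *
cv2.imwrite("pics/s2.png",np.vstack([cv2.resize(arm.grab_frame("top")[180:280,260:400],None,fx=4,fy=4)[:,:560],]))
E
```

```text
t 3.725 q [ 0.52  0.02 -0.59 -0.   -0.96  0.76] F [0.1 0.6 0.1] w 0.0878
target [0.4353 0.0272 0.105 ] now [0.4336 0.0264 0.1781] rot [ 3.139e+00  3.000e-03 -2.910e-01]
turn [ 0.002  0.002 -0.002] (x1.00) shift [ 0.017 -0.015  0.731] (x1.00)
can origin in frame, mm [-1.4 -1.3 73.1]
```

View pics/s2.png

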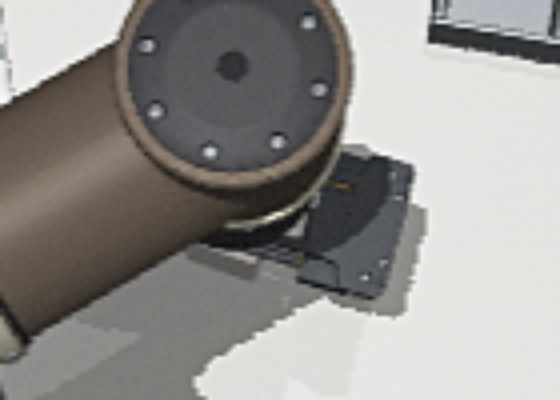

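The top view is hidden by the wrist. Pose says the jaws are centred over the canister, so I'll descend and close.

>>> arm_command(
  series=[0, 0, 0, 0.02, -0.01, 0.3, 1, 0, 0, 0, 0.02, -0.01, 0.55, 1, 0, 0, 0, 0.02, -0.01, 0.73, 1, 0, 0, 0, 0.02, -0.01, 0.73, 1, 0, 0, 0, 0.02, -0.01, 0.73, 0.4, 0, 0, 0, 0.02, -0.01, 0.73, 0.3, 0, 0, 0, 0.02, -0.01, 0.73, 0.2, 0, 0, 0, 0.02, -0.01, 0.73, 0.2],
  force=55,
)

```text
t: 4.78
eef_pos: [0.4367, 0.0284, 0.1069]
ee_rot: [-3.141, -0.0, -0.289]
force: [-0.6, -1.5, 1.5]
width: 0.0531
gripper_force: 0.6
```

>>> arm_command(
  series=[0, 0, 0, 0, 0, 0, 0.2, 0, 0, 0, 0, 0, 0, 0, 0, 0, 0, 0, 0, 0, 0],
)

```text
t: 5.15
eef_pos: [0.4367, 0.0284, 0.1068]
ee_rot: [-3.141, -0.0, -0.289]
force: [0.0, -0.0, 4.7]
width: 0.0502
gripper_force: 54.0
```

```bash
python3 go.py pick; python3 go.py p1 -100 0 0
```

```text
t 5.15 q [ 0.52  0.12 -0.68  0.   -0.77  0.76] F [ 0.  -0.   4.7] w 0.0502
target [0.4353 0.0272 0.105 ] now [0.4367 0.0284 0.1068] rot [-3.141 -0.    -0.289]
turn [-0. -0. -0.] (x1.00) shift [-0.01   0.016  0.018] (x1.00)
can origin in frame, mm [1.  1.6 1.8]
t 5.15 q [ 0.52  0.12 -0.68  0.   -0.77  0.76] F [ 0.  -0.   4.7] w 0.0502
target [0.3736 0.2239 0.1295] now [0.4367 0.0284 0.1068] rot [-3.141 -0.    -0.289]
turn [ 0.073  0.328 -0.271] (x1.00) shift [-0.687 -1.    -0.134] (x1.69)
can origin in frame, mm [ -81.9 -202.7  -36.7]
```

```bash
sed -i 's/G=.105/G=.1068/' go.py
```

>>> arm_command(
  series=[0, 0, 0, 0, 0, -0.2, 0, 0, 0, 0, 0, 0, -0.6, 0, 0, 0, 0, 0, 0, -0.9, 0, 0, 0, 0, 0, 0, -0.9, 0],
)

```text
t: 5.65
eef_pos: [0.4375, 0.0289, 0.1982]
ee_rot: [-3.139, -0.003, -0.289]
force: [-0.5, -0.2, -3.2]
width: 0.0503
gripper_force: 54.0
```

```bash
python3 go.py p1 -60 0 0
```

```text
t 5.65 q [ 0.52  0.   -0.56  0.   -1.01  0.76] F [-0.5 -0.2 -3.2] w 0.0503
target [0.407  0.2289 0.151 ] now [0.4375 0.0289 0.1982] rot [-3.139e+00 -3.000e-03 -2.890e-01]
turn [ 0.071  0.326 -0.271] (x1.00) shift [-0.473 -1.     0.26 ] (x1.83)
can origin in frame, mm [ -35.4 -202.3   40.3]
```

>>> arm_command(
  series=[0.015, 0.07, -0.06, -0.1, -0.2, 0, 0, 0.03, 0.14, -0.11, -0.25, -0.5, 0.02, 0, 0.045, 0.2, -0.17, -0.4, -0.8, 0.05, 0, 0.06, 0.27, -0.22, -0.47, -1, 0.1, 0, 0.07, 0.325, -0.27, -0.47, -1, 0.1, 0, 0.07, 0.325, -0.27, -0.47, -1, 0.1, 0],
)

```text
t: 6.4
eef_pos: [0.4399, 0.1422, 0.2222]
ee_rot: [-3.139, -0.461, 0.145]
force: [-0.1, -0.2, -2.3]
width: 0.0499
gripper_force: 54.1
```

```bash
python3 go.py p1 -60 0 0
```

```text
t 6.4 q [ 0.92 -0.25 -1.02  0.64 -0.55  0.29] F [-0.1 -0.2 -2.3] w 0.0499
target [0.407  0.2289 0.151 ] now [0.4399 0.1422 0.2222] rot [-3.139 -0.461  0.145]
turn [-0.001  0.04  -0.001] (x1.00) shift [-0.497 -0.904  0.55 ] (x1.00)
can origin in frame, mm [ -7.1 -90.6  51.7]
```

```bash
python3 go.py p1 -20 -70 0;python3 go.py p1 -20 0 0
```

```text
t 6.4 q [ 0.92 -0.25 -1.02  0.64 -0.55  0.29] F [-0.1 -0.2 -2.3] w 0.0499
target [0.4514 0.1647 0.171 ] now [0.4399 0.1422 0.2222] rot [-3.139 -0.461  0.145]
turn [-0.001  0.04  -0.001] (x1.00) shift [-0.097 -0.205  0.524] (x1.00)
can origin in frame, mm [ -7.1 -90.6  51.7]
t 6.4 q [ 0.92 -0.25 -1.02  0.64 -0.55  0.29] F [-0.1 -0.2 -2.3] w 0.0499
target [0.4412 0.2339 0.171 ] now [0.4399 0.1422 0.2222] rot [-3.139 -0.461  0.145]
turn [-0.001  0.04  -0.001] (x1.00) shift [-0.098 -0.905  0.525] (x1.00)
can origin in frame, mm [ -7.1 -90.6  51.7]
```

>>> arm_command(
  series=[0, 0.02, 0, -0.05, -0.1, 0.2, 0, 0, 0.04, 0, -0.1, -0.2, 0.4, 0, 0, 0.04, 0, -0.1, -0.2, 0.52, 0, 0, 0.04, 0, -0.1, -0.2, 0.52, 0],
)

```text
t: 6.9
eef_pos: [0.4701, 0.1692, 0.2038]
ee_rot: [-3.141, -0.466, 0.144]
force: [0.2, -0.3, -1.6]
width: 0.0505
gripper_force: 54.1
```

```bash
python3 go.py p1 -20 -70 0;python3 go.py p1 -20 0 0
```

```text
t 6.9 q [ 0.85 -0.14 -1.02  0.76 -0.44  0.2 ] F [ 0.2 -0.3 -1.6] w 0.0505
target [0.4514 0.1647 0.171 ] now [0.4701 0.1692 0.2038] rot [-3.141 -0.466  0.144]
turn [ 0.     0.037 -0.001] (x1.00) shift [-0.318  0.019  0.207] (x1.00)
can origin in frame, mm [ 13.  -68.2  18.9]
t 6.9 q [ 0.85 -0.14 -1.02  0.76 -0.44  0.2 ] F [ 0.2 -0.3 -1.6] w 0.0505
target [0.4412 0.2339 0.171 ] now [0.4701 0.1692 0.2038] rot [-3.141 -0.466  0.144]
turn [ 0.     0.037 -0.001] (x1.00) shift [-0.32  -0.681  0.207] (x1.00)
can origin in frame, mm [ 13.  -68.2  18.9]
```

```bash
python3 go.py p1 -3 -68 0
```

```text
t 6.9 q [ 0.85 -0.14 -1.02  0.76 -0.44  0.2 ] F [ 0.2 -0.3 -1.6] w 0.0505
target [0.4657 0.1688 0.1795] now [0.4701 0.1692 0.2038] rot [-3.141 -0.466  0.144]
turn [ 0.     0.037 -0.001] (x1.00) shift [-0.149 -0.002  0.197] (x1.00)
can origin in frame, mm [ 13.  -68.2  18.9]
```

>>> arm_command(
  series=[0, 0.02, 0, -0.07, 0, 0.1, 0, 0, 0.037, 0, -0.15, 0, 0.2, 0, 0, 0.037, 0, -0.15, 0, 0.2, 0],
)

```text
t: 7.28
eef_pos: [0.4807, 0.175, 0.2081]
ee_rot: [-3.139, -0.485, 0.145]
force: [1.2, -0.2, -1.8]
width: 0.0501
gripper_force: 54.1
```

```bash
python3 go.py p1 -3 -68 0
```

```text
t 7.275 q [ 0.83 -0.13 -1.02  0.82 -0.41  0.18] F [ 1.2 -0.2 -1.8] w 0.0501
target [0.4657 0.1688 0.1795] now [0.4807 0.175  0.2081] rot [-3.139 -0.485  0.145]
turn [-0.001  0.025 -0.001] (x1.00) shift [-0.272  0.04   0.18 ] (x1.00)
can origin in frame, mm [ 24.9 -64.   16.9]
```

```bash
python3 - <<'E'
s=open("go.py").read()
s=s.replace('''    Rc=E(rd[3],-np.pi/6,turn)
''','''    tilt=-np.radians(float(sys.argv[5])) if len(sys.argv)>5 else -np.pi/6
    Rc=E(rd[3],tilt,turn)
''').replace("face+F.apply([-.025,0,-.045])","face+E(rd[3],tilt).apply([-.025,0,-.045])")
open("go.py","w").write(s)
E
python3 go.py p1 -30 -68 0 12; python3 go.py p1 -30 0 0 12
```

```text
t 7.275 q [ 0.83 -0.13 -1.02  0.82 -0.41  0.18] F [ 1.2 -0.2 -1.8] w 0.0501
target [0.4577 0.1676 0.1803] now [0.4807 0.175  0.2081] rot [-3.139 -0.485  0.145]
turn [-0.002 -0.175 -0.001] (x1.00) shift [-0.341  0.04   0.136] (x1.00)
can origin in frame, mm [  4.6 -64.   12.2]
t 7.275 q [ 0.83 -0.13 -1.02  0.82 -0.41  0.18] F [ 1.2 -0.2 -1.8] w 0.0501
target [0.4477 0.2349 0.1803] now [0.4807 0.175  0.2081] rot [-3.139 -0.485  0.145]
turn [-0.002 -0.175 -0.001] (x1.00) shift [-0.342 -0.64   0.137] (x1.00)
can origin in frame, mm [  4.6 -64.   12.2]
```

>>> arm_command(
  series=[0, -0.09, 0, -0.15, 0, 0.05, 0, 0, -0.175, 0, -0.34, 0, 0.13, 0, 0, -0.175, 0, -0.34, 0.04, 0.13, 0, 0, -0.175, 0, -0.34, 0.04, 0.13, 0],
)

```text
t: 7.78
eef_pos: [0.4577, 0.1682, 0.1807]
ee_rot: [-3.139, -0.21, 0.145]
force: [-0.1, -0.3, -2.2]
width: 0.0502
gripper_force: 54.1
```

```bash
python3 go.py p1 -30 0 0 12
```

```text
t 7.775 q [ 0.86 -0.01 -0.72  0.21 -0.71  0.71] F [-0.1 -0.3 -2.2] w 0.0502
target [0.4477 0.2349 0.1803] now [0.4577 0.1682 0.1807] rot [-3.139 -0.21   0.145]
turn [-0.002 -0.    -0.   ] (x1.00) shift [-0.003 -0.674  0.006] (x1.00)
can origin in frame, mm [-29.6 -67.4   0.3]
```

>>> arm_command(
  series=[0, 0, 0, 0, -0.35, 0, 0, 0, 0, 0, 0, -0.67, 0, 0, 0, 0, 0, 0, -0.67, 0, 0],
)

```text
t: 8.15
eef_pos: [0.4476, 0.2354, 0.1813]
ee_rot: [-3.139, -0.212, 0.148]
force: [0.2, -1.5, -1.5]
width: 0.0503
gripper_force: 54.1
```

```bash
python3 go.py p1 -15 0 0 27
```

```text
t 8.15 q [ 0.98  0.02 -0.69  0.23 -0.72  0.57] F [ 0.2 -1.5 -1.5] w 0.0503
target [0.4477 0.2349 0.1762] now [0.4476 0.2354 0.1813] rot [-3.139 -0.212  0.148]
turn [-0.002  0.165  0.001] (x1.00) shift [-0.01   0.006  0.049] (x1.00)
can origin in frame, mm [-12.5   0.6   4.4]
```

>>> arm_command(
  series=[0, 0.05, 0, 0, 0, 0.02, 0, 0, 0.1, 0, 0, 0, 0.04, 0, 0, 0.15, 0, 0, 0, 0.05, 0, 0, 0.165, 0, -0.01, 0, 0.05, 0, 0, 0.165, 0, -0.01, 0, 0.05, 0],
)

```text
t: 8.78
eef_pos: [0.4527, 0.2368, 0.1862]
ee_rot: [3.141, -0.452, 0.144]
force: [-0.0, -1.0, -2.0]
width: 0.0497
gripper_force: 54.6
```

```bash
python3 go.py p1 0 0 0 27
python3 - <<'E'
from h import *
a=arm.grab_frame("scene")[190:290,180:330];b=arm.grab_frame("top")[140:240,180:330]
cv2.imwrite("pics/s3.png",np.hstack([cv2.resize(i,None,fx=2.66,fy=4,interpolation=cv2.INTER_CUBIC) for i in(a,b)]))
E
```

```text
t 8.775 q [ 0.98 -0.07 -1.02  0.84 -0.45 -0.  ] F [-0. -1. -2.] w 0.0497
target [0.4606 0.2368 0.1837] now [0.4527 0.2368 0.1862] rot [ 3.141 -0.452  0.144]
turn [ 0.001  0.012 -0.001] (x1.00) shift [0.059 0.012 0.056] (x1.00)
can origin in frame, mm [-5.4  1.2  6. ]
```

View pics/s3.png

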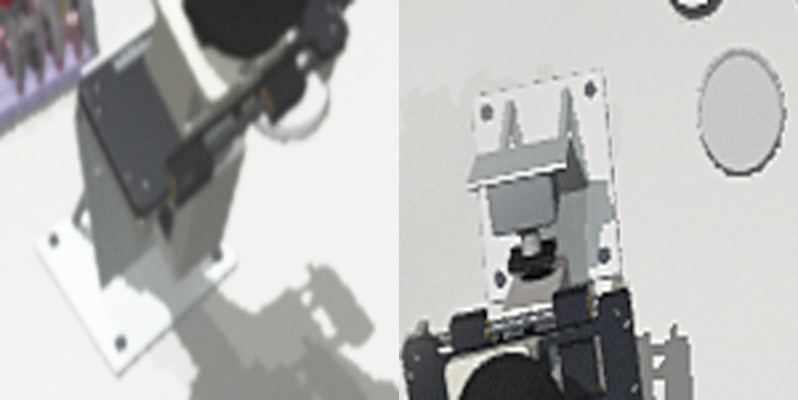

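The right half of the picture shows the canister facing the head plate at (532,262), centred on it sideways. Pressing now.

```bash
python3 go.py p1 5 0 0 28;  python3 go.py p1 9 0 0 28
```

```text
t 8.875 q [ 0.98 -0.07 -1.02  0.84 -0.45 -0.  ] F [ 0.1  0.1 -2.2] w 0.05
target [0.4641 0.2373 0.1853] now [0.4526 0.237  0.1855] rot [ 3.141 -0.451  0.145]
turn [ 0.001  0.024 -0.001] (x1.00) shift [0.102 0.013 0.052] (x1.00)
can origin in frame, mm [-4.8  1.4  5.9]
t 8.875 q [ 0.98 -0.07 -1.02  0.84 -0.45 -0.  ] F [ 0.1  0.1 -2.2] w 0.05
target [0.4675 0.2378 0.1873] now [0.4526 0.237  0.1855] rot [ 3.141 -0.451  0.145]
turn [ 0.001  0.024 -0.001] (x1.00) shift [0.142 0.013 0.049] (x1.00)
can origin in frame, mm [-4.8  1.4  5.9]
```

>>> arm_command(
  series=[0, 0.01, 0, 0.04, 0, 0.03, 0, 0, 0.02, 0, 0.07, 0.01, 0.05, 0, 0, 0.024, 0, 0.1, 0.01, 0.05, 0, 0, 0.024, 0, 0.1, 0.01, 0.05, 0],
)

```text
t: 9.38
eef_pos: [0.4674, 0.2408, 0.1918]
ee_rot: [3.139, -0.478, 0.146]
force: [-15.1, -1.9, -1.1]
width: 0.05
gripper_force: 54.6
```

```bash
python3 go.py p1 9 0 0 28
```

```text
t 9.375 q [ 0.93 -0.06 -1.02  0.93 -0.42 -0.04] F [-15.1  -1.9  -1.1] w 0.05
target [0.4675 0.2378 0.1873] now [0.4674 0.2408 0.1918] rot [ 3.139 -0.478  0.146]
turn [ 0.002  0.007 -0.   ] (x1.00) shift [-0.023  0.03   0.039] (x1.00)
can origin in frame, mm [11.5  3.   3.8]
```

>>> arm_command(
  series=[0, 0, 0, -0.01, 0, 0, 0, 0, 0, 0, -0.02, 0, 0, 0, 0, 0, 0, -0.02, 0, 0, 0, 0, 0, 0, -0.02, 0, 0, 0, 0, 0, 0, -0.02, 0, 0, 0, 0, 0, 0, -0.02, 0, 0, 0, 0, 0, 0, -0.02, 0, 0, 0, 0, 0, 0, -0.02, 0, 0, 0],
)

```text
t: 10.38
eef_pos: [0.466, 0.2406, 0.1921]
ee_rot: [3.138, -0.477, 0.145]
force: [-3.7, -1.2, -7.5]
width: 0.0502
gripper_force: 54.6
```

```bash
python3 go.py p1 -20 0 0 14
python3 - <<'E'
from h import *
a=arm.grab_frame("scene")[190:290,180:330];b=arm.grab_frame("top")[160:240,200:300]
cv2.imwrite("pics/s4.png",np.hstack([cv2.resize(a,(400,400),interpolation=cv2.INTER_CUBIC),cv2.resize(b,(400,400),interpolation=cv2.INTER_CUBIC)]))
E
```

```text
t 10.375 q [ 0.94 -0.06 -1.02  0.92 -0.43 -0.04] F [-3.7 -1.2 -7.5] w 0.0502
target [0.4544 0.2359 0.1839] now [0.466  0.2406 0.1921] rot [ 3.138 -0.477  0.145]
turn [ 0.002 -0.148 -0.001] (x1.00) shift [-0.145  0.03   0.017] (x1.00)
can origin in frame, mm [-5.4  3.   1.1]
```

View pics/s4.png

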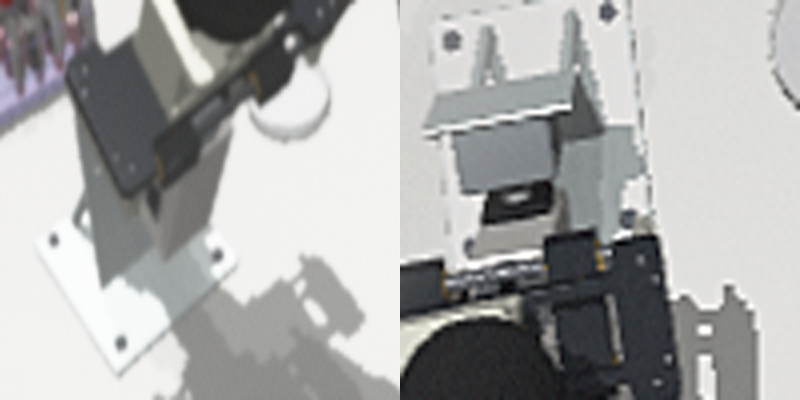

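The right half shows the head pushed into its housing, with the plate at (517,203) centred on the canister. The reaction along the head axis is about 5.9 N, so the head is fully in. I'll draw back and make the quarter turn.

>>> arm_command(
  series=[0, -0.03, 0, -0.08, 0, 0, 0, 0, -0.08, 0, -0.14, 0, 0, 0, 0, -0.15, 0, -0.25, 0.03, 0, 0, 0, -0.17, 0, -0.35, 0.03, 0, 0, 0, -0.17, 0, -0.35, 0.03, 0, 0],
)

```text
t: 11.1
eef_pos: [0.4372, 0.2353, 0.1779]
ee_rot: [3.141, -0.213, 0.144]
force: [0.8, 0.1, -2.4]
width: 0.05
gripper_force: 54.6
```

```bash
python3 go.py p2 -40 0 0 12
```

```text
t 11.1 q [ 1.01  0.01 -0.72  0.25 -0.72  0.53] F [ 0.8  0.1 -2.4] w 0.05
target [0.4392 0.2336 0.1753] now [0.4372 0.2353 0.1779] rot [ 3.141 -0.213  0.144]
turn [-0.002 -0.002  0.999] (x1.00) shift [0.012 0.02  0.03 ] (x1.00)
can origin in frame, mm [-40.2   2.    3.2]
```

>>> arm_command(
  series=[0, 0, 0.11, 0, 0, 0, 0, 0, 0, 0.22, 0, 0, 0, 0, 0, 0, 0.34, 0, 0, 0, 0, 0, 0, 0.45, 0, 0, 0, 0, 0, 0, 0.57, 0, 0, 0, 0, 0, 0, 0.68, 0, 0, 0, 0, 0, 0, 0.8, 0, 0, 0, 0, 0, 0, 0.91, 0, 0, 0, 0],
)

```text
t: 12.1
eef_pos: [0.4367, 0.2341, 0.1775]
ee_rot: [-2.93, -0.03, -1.294]
force: [0.1, -0.1, -1.6]
width: 0.0498
gripper_force: 54.6
```

```bash
python3 go.py p2 -25 0 0 12
```

```text
t 12.1 q [ 1.01  0.01 -0.72  0.25 -0.71 -0.9 ] F [ 0.1 -0.1 -1.6] w 0.0498
target [0.452  0.2355 0.1828] now [0.4367 0.2341 0.1775] rot [-2.93  -0.03  -1.294]
turn [-0.003 -0.001  0.085] (x1.00) shift [ 0.03  -0.158 -0.019] (x1.00)
can origin in frame, mm [-40.9   0.9   3.1]
```

>>> arm_command(
  series=[0, 0, 0.085, 0.03, -0.1, -0.02, 0, 0, 0, 0.085, 0.03, -0.16, -0.02, 0, 0, 0, 0.085, 0.03, -0.16, -0.02, 0],
)

```text
t: 12.48
eef_pos: [0.452, 0.2355, 0.1823]
ee_rot: [-2.93, -0.004, -1.416]
force: [0.1, 0.0, -2.8]
width: 0.0499
gripper_force: 54.6
```

```bash
python3 go.py p2 -15 0 0 27
```

```text
t 12.475 q [ 0.98  0.03 -0.68  0.24 -0.73 -0.99] F [ 0.1  0.  -2.8] w 0.0499
target [0.4477 0.2349 0.1762] now [0.452  0.2355 0.1823] rot [-2.93  -0.004 -1.416]
turn [ 0.165 -0.001  0.006] (x1.00) shift [-0.     0.055  0.05 ] (x1.00)
can origin in frame, mm [-8.2  0.   3.1]
```

>>> arm_command(
  series=[0.05, 0, 0, 0, 0.02, 0.02, 0, 0.1, 0, 0, 0, 0.04, 0.04, 0, 0.15, 0, 0.005, 0, 0.055, 0.05, 0, 0.165, 0, 0.005, 0, 0.055, 0.05, 0, 0.165, 0, 0.005, 0, 0.055, 0.05, 0],
)

```text
t: 13.1
eef_pos: [0.4521, 0.2376, 0.1859]
ee_rot: [-2.689, -0.005, -1.427]
force: [1.3, -0.7, -2.7]
width: 0.0497
gripper_force: 54.6
```

```bash
python3 go.py p2 5 0 0 28
```

```text
t 13.1 q [ 0.98 -0.07 -1.02  0.85 -0.45 -1.58] F [ 1.3 -0.7 -2.7] w 0.0497
target [0.4641 0.2373 0.1853] now [0.4521 0.2376 0.1859] rot [-2.689 -0.005 -1.427]
turn [ 0.023 -0.004  0.   ] (x1.00) shift [ 0.02  -0.104  0.057] (x1.00)
can origin in frame, mm [-5.   2.1  6.4]
```

>>> arm_command(
  series=[0.01, 0, 0, 0, -0.04, 0.03, 0, 0.02, 0, 0, 0.01, -0.07, 0.05, 0, 0.024, 0, 0, 0.02, -0.09, 0.05, 0, 0.024, 0, 0, 0.02, -0.09, 0.05, 0],
)

```text
t: 13.6
eef_pos: [0.4658, 0.2407, 0.1912]
ee_rot: [-2.665, -0.006, -1.429]
force: [-29.5, -3.7, -7.7]
width: 0.0498
gripper_force: 54.6
```

```bash
python3 go.py p2 9 0 0 28
```

```text
t 13.6 q [ 0.94 -0.06 -1.02  0.92 -0.43 -1.61] F [-29.5  -3.7  -7.7] w 0.0498
target [0.4675 0.2378 0.1873] now [0.4658 0.2407 0.1912] rot [-2.665 -0.006 -1.429]
turn [ 0.008 -0.005 -0.001] (x1.00) shift [0.031 0.006 0.04 ] (x1.00)
can origin in frame, mm [9.8 3.1 3.9]
```

>>> arm_command(
  series=[0, 0, 0, 0, 0.01, 0, 0, 0, 0, 0, 0, 0.012, 0, 0, 0, 0, 0, 0, 0.012, 0, 0, 0, 0, 0, 0, 0.012, 0, 0, 0, 0, 0, 0, 0.012, 0, 0, 0, 0, 0, 0, 0.012, 0, 0, 0, 0, 0, 0, 0.012, 0, 0, 0, 0, 0, 0, 0.012, 0, 0],
)

```text
t: 14.6
eef_pos: [0.4653, 0.2407, 0.1911]
ee_rot: [-2.666, -0.007, -1.429]
force: [-11.0, 0.0, -10.7]
width: 0.0501
gripper_force: 54.6
```

```bash
python3 go.py p2 9 0 0 28
python3 - <<'E'
from h import *
a=arm.grab_frame("scene")[190:290,180:330];b=arm.grab_frame("top")[160:240,200:300]
cv2.imwrite("pics/s5.png",np.hstack([cv2.resize(a,(400,400),interpolation=cv2.INTER_CUBIC),cv2.resize(b,(400,400),interpolation=cv2.INTER_CUBIC)]))
E
```

```text
t 14.6 q [ 0.94 -0.06 -1.02  0.92 -0.43 -1.61] F [-11.    0.  -10.7] w 0.0501
target [0.4675 0.2378 0.1873] now [0.4653 0.2407 0.1911] rot [-2.666 -0.007 -1.429]
turn [ 0.008 -0.005 -0.   ] (x1.00) shift [0.032 0.001 0.042] (x1.00)
can origin in frame, mm [9.3 3.2 4.1]
```

View pics/s5.png

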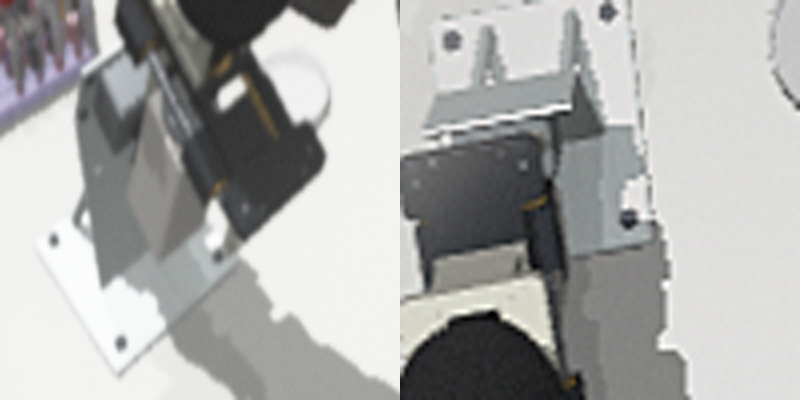

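The right half shows the canister pressed with the quarter turn done. The depth matches press 1 and the reaction is about 14 N, so the head is at its stop. I'll draw back towards the crate.

>>> arm_command(
  series=[-0.03, 0, 0, 0, 0.08, 0, 0, -0.08, 0, 0, 0, 0.14, 0, 0, -0.15, 0, 0, 0.03, 0.25, 0, 0, -0.2, 0, 0, 0.03, 0.35, 0, 0, -0.2, 0, 0, 0.03, 0.35, 0, 0],
)

```text
t: 15.32
eef_pos: [0.4365, 0.2339, 0.1765]
ee_rot: [-2.977, -0.007, -1.43]
force: [0.7, -0.8, -2.1]
width: 0.0503
gripper_force: 54.6
```

```bash
python3 go.py p2 -40 -80 0 0; python3 go.py place 0 0 110
```

```text
t 15.325 q [ 0.98  0.04 -0.66  0.18 -0.77 -0.97] F [ 0.7 -0.8 -2.1] w 0.0503
target [0.463  0.1563 0.1818] now [0.4365 0.2339 0.1765] rot [-2.977 -0.007 -1.43 ]
turn [-0.105 -0.005 -0.003] (x1.00) shift [ 0.806 -0.159 -0.022] (x1.00)
can origin in frame, mm [-55.6   0.6   2.8]
t 15.325 q [ 0.98  0.04 -0.66  0.18 -0.77 -0.97] F [ 0.7 -0.8 -2.1] w 0.0503
target [ 0.6038 -0.1597  0.2218] now [0.4365 0.2339 0.1765] rot [-2.977 -0.007 -1.43 ]
turn [-0.105  0.013  0.204] (x1.00) shift [ 1.    -0.281 -0.058] (x4.13)
can origin in frame, mm [-235.3  357.1   64.7]
```

>>> arm_command(
  series=[-0.05, 0, 0, 0.3, 0, -0.1, 0, -0.105, 0, 0, 0.8, 0, -0.4, 0, -0.105, 0.01, 0.1, 1, -0.1, -0.5, 0, -0.105, 0.01, 0.2, 1, -0.2, -0.5, 0, -0.105, 0.01, 0.2, 1, -0.25, -0.5, 0],
)

```text
t: 15.95
eef_pos: [0.4664, 0.1356, 0.2306]
ee_rot: [-3.141, 0.002, -1.744]
force: [0.4, 0.3, -2.7]
width: 0.0497
gripper_force: 54.6
```

```bash
python3 go.py place 0 0 110
```

```text
t 15.95 q [ 0.69  0.06 -0.42 -0.   -1.09 -0.86] F [ 0.4  0.3 -2.7] w 0.0497
target [ 0.6038 -0.1597  0.2218] now [0.4664 0.1356 0.2306] rot [-3.141e+00  2.000e-03 -1.744e+00]
turn [-0.     0.001  0.005] (x1.00) shift [ 1.    -0.697  0.032] (x2.67)
can origin in frame, mm [-188.3  265.8  118.8]
```

>>> arm_command(
  series=[0, 0, 0, 0.5, -0.35, 0, 0, 0, 0, 0, 1, -0.7, 0, 0, 0, 0, 0, 1, -0.7, 0, 0],
)

```text
t: 16.32
eef_pos: [0.5183, 0.0229, 0.2295]
ee_rot: [3.14, 0.001, -1.744]
force: [-0.2, 0.4, -2.0]
width: 0.0501
gripper_force: 54.6
```

>>> arm_command(
  series=[0, 0, 0, 0.5, -0.35, 0, 0, 0, 0, 0, 0.8, -0.57, 0, 0, 0, 0, 0, 0.8, -0.57, 0, 0],
)

```text
t: 16.7
eef_pos: [0.5604, -0.0637, 0.229]
ee_rot: [3.14, 0.001, -1.742]
force: [-0.4, 0.1, -1.8]
width: 0.05
gripper_force: 54.6
```

```bash
python3 go.py place 0 0 80
```

```text
t 16.7 q [ 0.23  0.19 -0.26 -0.   -1.12 -0.4 ] F [-0.4  0.1 -1.8] w 0.05
target [ 0.6038 -0.1597  0.1918] now [ 0.5604 -0.0637  0.229 ] rot [ 3.140e+00  1.000e-03 -1.742e+00]
turn [0.001 0.001 0.006] (x1.00) shift [ 0.873 -0.593  0.37 ] (x1.00)
can origin in frame, mm [-60.   86.7 117.2]
```

>>> arm_command(
  series=[0, 0, 0, 0.4, -0.3, 0, 0, 0, 0, 0, 0.87, -0.59, 0.1, 0, 0, 0, 0, 0.87, -0.59, 0.37, 0, 0, 0, 0, 0.87, -0.59, 0.37, 0, 0, 0, 0, 0.87, -0.59, 0.37, 0],
)

```text
t: 17.32
eef_pos: [0.6036, -0.1567, 0.1936]
ee_rot: [3.141, 0.003, -1.74]
force: [-0.1, -0.6, -1.1]
width: 0.0499
gripper_force: 54.6
```

```bash
python3 go.py place 0 0 3
```

```text
t 17.325 q [ 0.06  0.31 -0.18 -0.   -1.07 -0.22] F [-0.1 -0.6 -1.1] w 0.0499
target [ 0.6038 -0.1597  0.1148] now [ 0.6036 -0.1567  0.1936] rot [ 3.141e+00  3.000e-03 -1.740e+00]
turn [0.    0.002 0.007] (x1.00) shift [ 0.032 -0.008  0.788] (x1.00)
can origin in frame, mm [-0.8  2.9 81.8]
```

>>> arm_command(
  series=[0, 0, 0, 0.03, 0, 0.1, 0, 0, 0, 0, 0.03, 0, 0.3, 0, 0, 0, 0, 0.03, 0, 0.5, 0, 0, 0, 0, 0.03, 0, 0.65, 0, 0, 0, 0, 0.03, 0, 0.75, 0, 0, 0, 0, 0.03, 0, 0.78, 0, 0, 0, 0, 0.03, 0, 0.78, 0, 0, 0, 0, 0.03, 0, 0.78, 0],
)

```text
t: 18.32
eef_pos: [0.6033, -0.1604, 0.1153]
ee_rot: [3.142, 0.004, -1.743]
force: [-0.8, 0.6, -1.9]
width: 0.0498
gripper_force: 54.6
```

```bash
python3 go.py place 0 0 0
```

```text
t 18.325 q [ 0.05  0.39 -0.27 -0.   -0.91 -0.22] F [-0.8  0.6 -1.9] w 0.0498
target [ 0.6038 -0.1597  0.1118] now [ 0.6033 -0.1604  0.1153] rot [ 3.142  0.004 -1.743]
turn [0.    0.002 0.005] (x1.00) shift [-0.007 -0.004  0.035] (x1.00)
can origin in frame, mm [-0.4 -0.8  3.5]
```

Inside the cell with no contact yet, so I'll lower onto the floor.

>>> arm_command(
  series=[0, 0, 0, -0.01, 0, 0.015, 0, 0, 0, 0, -0.01, 0, 0.03, 0, 0, 0, 0, -0.01, 0, 0.037, 0, 0, 0, 0, -0.01, 0, 0.037, 0],
)

```text
t: 18.82
eef_pos: [0.6032, -0.1593, 0.1122]
ee_rot: [3.141, 0.004, -1.743]
force: [-3.9, 1.6, 7.1]
width: 0.05
gripper_force: 54.7
```

>>> arm_command(
  series=[0, 0, 0, 0, 0, 0, 0.55, 0, 0, 0, 0, 0, 0, 0.6, 0, 0, 0, 0, 0, 0, 0.7, 0, 0, 0, 0, 0, 0, 0.8, 0, 0, 0, 0, 0, 0, 0.9, 0, 0, 0, 0, 0, 0, 0.9],
)

```text
t: 19.58
eef_pos: [0.603, -0.1594, 0.1109]
ee_rot: [3.14, 0.004, -1.743]
force: [0.3, 0.2, -0.4]
width: 0.078
gripper_force: 0.0
```

>>> arm_command(
  series=[0, 0, 0, 0, 0, -0.1, 0.9, 0, 0, 0, 0, 0, -0.3, 0.9, 0, 0, 0, 0, 0, -0.6, 0.9, 0, 0, 0, 0, 0, -1, 0.9, 0, 0, 0, 0, 0, -1, 0.9],
)

```text
t: 20.2
eef_pos: [0.6051, -0.16, 0.2157]
ee_rot: [-3.135, 0.004, -1.742]
force: [-0.8, 0.6, -0.4]
width: 0.0786
gripper_force: 0.0
```

>>> arm_command(
  series=[0, 0, 0, 0, 0.5, -0.1, 0.9, 0, 0, 0, -0.5, 1, -0.1, 0.9, 0, 0, 0, -1, 1, -0.1, 0.9, 0, 0, 0, -1, 1, -0.1, 0.9],
)

```text
t: 20.7
eef_pos: [0.5216, -0.0413, 0.2222]
ee_rot: [-3.141, 0.004, -1.739]
force: [0.9, -0.3, -0.6]
width: 0.0793
gripper_force: 0.0
```

```bash
cat > chk.py <<'E'
from h import *
P=np.load("p.npz");cr=P["cr"];h=.025
print(arm.get_state()["eef_pos"])
o=pose([cr[0],cr[1],0,cr[3]],[[0,.083,.005]])[0]
for n in("top","scene"):
    g=cv2.cvtColor(arm.grab_frame(n),cv2.COLOR_BGR2HSV)
    old=cv2.imread(f"pics/{n}0.png");oh=cv2.cvtColor(old,cv2.COLOR_BGR2HSV)
    u=proj(n,[o+[0,0,.12]])[0]
    x,y=np.int32(u); w=22
    print(n,"expected top centre",u.round(1))
    print(g[y-w:y+w:2,x-w:x+w:2,2])
    sq=[[h,h,.12],[h,-h,.12],[-h,-h,.12],[-h,h,.12],[0,0,.126],[.0,-.012,.132]]
    print(proj(n,pose([*o,cr[3]],sq)).round(1).tolist())
    for c,lo,hi in(("yellow",22,33),("green",60,85)):
        r=[]
        for i in(oh,g):
            m=(i[...,0]>=lo)&(i[...,0]<=hi)&(i[...,1]>140)&(i[...,2]>90)
            ys,xs=np.nonzero(m[140:200,340:480]);r.append((len(xs),(xs.mean()+340).round(1) if len(xs) else 0,(ys.mean()+140).round(1) if len(ys) else 0))
        print(c,r)
E
python3 chk.py
```

```text
[ 0.52162189 -0.04133657  0.22222939]
top expected top centre [389.5 167.5]
[[ 83  84  86  85  87  83  84  78 139 126  72 111 106 237 244 108 253  68
   71  78 168 230]
 [ 84  84  86  83  86  81  80  79 125  63  76 128  88 111 123 216 160  74
   74  73 121 232]
 [ 83  85  89  90  85  84  83  81  79  72 114 121 162 230 163  69  75  75
   82  22 168 233]
 [ 96  95  91  90  87  84  80  76  73  91 131  94 163  63  72  76  71  30
   14 103 245 229]
 [ 96  97  93  91  88  84  81  76  76 132 121  55  72  77  64  16  25  94
  246 228 230 230]
 [ 88  95  66  95  81  76  79  62 138 122  72  78  57   7  34  96 242 226
  231 231 230 229]
 [ 85 189 125  78  85  70 110 132 130  77  30  19  39 177 237 237 232 231
  229 230 230 230]
 [ 92  69  68  72  63 143 131 121  69  28 191 203 193 160 153 199 241 239
  235 234 230 231]
 [ 79  53  92 145 132 141  96  47  37 117 191 186 182 190 245 247 113 226
  221 165 153 203]
 [146 137 141 122 100  61  34  43  37 162 191 191 191 187 186 249  39  53
  139  36  28  57]
 [114  94  74  55  36  38  43  35  99 204 200  93 118 163 204 168  46  61
  208  45  64  62]
 
[... 2919 characters left out ...]
 74  79 106]
 [131 160 242 248 246 183 123  98 111 113 115 117 132 133 134 134 111  78
   75  75 102 160]
 [136 233 242 232 215 143 128 122 116 115 124 130 134 134 135 135 102  80
   78  81 150 226]
 [151 183 163 112  93 116 129 129 130 127 130 137 135 136 135 136 118  82
   76  98 169 207]
 [ 79  83 114 126  84 115 130 129 130 129 130 136 134 137 135 136 134 129
   84  87 150 188]
 [ 66  75  79 126 118 118 131 129 129 126 129 134 135 136 135 136  98 130
  133  99 116 144]]
[[342.8, 158.4], [357.8, 154.8], [366.3, 162.9], [351.1, 166.9], [354.6, 158.9], [358.4, 156.2]]
yellow [(13, np.float64(380.5), np.float64(168.6)), (10, np.float64(380.7), np.float64(168.9))]
green [(0, 0, 0), (0, 0, 0)]
```

The lid and rib show up where expected, with the rib at (389–396, 168). Neither bottle has moved and the gripper is clear, so I'm handing in.

```bash
python3 -c "
from station import arm
print(arm.job_done())"
```

```text
the job is handed in; nothing more can be done
None
```

I handed the job in at about 21 s of the 61 s limit: I pressed the round window and then the slot window until the head was fully in, each held for about a second, and left the canister standing in the empty cell with both bottles unmoved. The hand-in gave no verdict; the press depths come from arm position and force readings, and I didn't look at the head again after drawing back.

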